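# Tip the snug pusher into the mincer's feed tube and slide it home

### The arm

A 6-joint arm with a two-finger parallel gripper is mounted at the origin on the work surface. World frame = base frame: x ahead of the robot, y to its left, z up, the work surface at z = 0. Lengths are in m, angles in rad, forces in N, time in s.
With the tool pointing down it reaches from about 0.25 to 0.775 m from the base axis. Payload 4 kg.
Tool frame: the origin (TCP) lies on the centre line of the jaws, within the pads' length; the fingertips stand 8 mm ahead of it and the grasp point (between the pads) lies 11 mm behind it; z points along the fingers, y is the direction in which the jaws open and shut (so a half turn about z gives the same grasp; the last joint's range is limited). The gripper opens to 94 mm and grips with 3 to 60 N. Pads are 16 mm wide; open, the fingers measure 119 mm over their backs; the gripper's body (75 mm by 177 mm) begins 78 mm behind the grasp point.
Start: joints at [1.134, 0.087, 1.371, -0, 1.684, -0.103], TCP at [0.18, 0.52, 0.174] pointing down, gripper open.
Joint ranges: [-3.1, 3.1], [-0.76, 2.03], [0.27, 2.55], [-1.08, 4.22], [0.17, 2.65], [-2.57, 2.57]. Speed limits (rad/s): [2.79, 2.79, 3.14, 3.14, 3.14, 3.14].

### API

Orientations are given as [roll, pitch, yaw] about the fixed x, y, z axes, in that order (R = Rz(yaw) Ry(pitch) Rx(roll)).
In Python, from bench import * gives the robot as it stands.
- The arm moves only by the tool step_arm, never from a script. Its argument "steps" is a list of rows, each an object of numbers: "jaw": the opening, from 0 (shut) to 1 (fully open); "tx", "ty", "tz": the shift along the tool's x, y, z in m; "ax", "ay", "az": the turn, a rotation vector about the tool's x, y, z in rad. In form: [{"jaw": .., "tx": .., "ty": .., "tz": .., "ax": .., "ay": .., "az": ..}, ...]. A call has 1 to 8 rows; each row is the pose to reach, as a shift and turn from the pose measured when the call began, along the tool's axes at that moment; what a row does not reach only later rows make up. A row lasts 1/10 s, in which the tool goes at most 50 mm and 8.59 degrees, less where a joint would pass 70% of its speed; a pose out of reach is approached as far as the arm can. A call with a gripper value outside its range is refused whole. The fingers move at their own pace and stop on an object; the grip force is fixed at half the most. Time passes only in rows, so rows that repeat a pose let the fingers close. It gives the time, the measured TCP pose, the force and the opening at its end, in the units of the state.
- get_obs(): the state, without advancing time (a new reading comes with each control period).
- snapshot(name): name is "scene" or "top" or "wrist"; returns (picture, depth): 480x640x3 uint8, red, green, blue; 480x640 float32, m along the optical axis (not along the pixel's ray), 0 where there is no reading.
- camera_model(name): a dict with "intrinsics" (3x3 intrinsics, pixels), "origin" and "orientation" of the camera in the world. Camera axes: x right, y down, z forward; pixel columns grow to the right and rows downward; lengths in m; the calibration is good to about 2 mm. The wrist camera is an equidistant fisheye: a pixel r from the principal point sees the ray r / f radians off the axis. A picture is of the moment at which its call begins: read the wrist's pose just before it. camera_model takes no time and is no camera call; for the wrist camera it gives the pose at the moment of the call.
- close_job(): hands the job in, once; it reports no verdict.
Trained networks look in the newest picture that a camera, given by its name, has taken for a name from the list of things; names that differ only in an ending like _2 or _b are one class to them, and where a whole thing is asked for, a point or a joint stands for the part that bears it (a point fixed in the world has none). Each returns a list of dicts, best first, with "confidence" (0 to 1); they miss things now and then, are a little off and sometimes report something else, mostly with a low value. They report only what shows in the picture. A call takes as long as a camera call. They do not tell look-alikes from the thing itself.
- silhouettes(camera, query): "pixels" (480x640 bool, what is visible of it) and "rect" ([left, top, right, bottom] in pixels, round what is visible of it).
The state is a dict: "time": time; "joint_positions": joint angles; "qvel": joint speeds; "joint_torque": joint torques, N m; "tool_pos": TCP position; "ee_rot": TCP orientation; "wrist_force": force on the tool from outside, world axes, zero at the start; "wrist_torque": the same for the moment, N m; "width": finger opening in m.
Only numpy, scipy, OpenCV 4.12 (cv2) and the standard library are available. Lean on these libraries where they do the work, as an engineer would, in place of code of your own. Each camera call takes 0.05 s, during which the arm holds its last target. There are 200 camera calls.

### The job

The bean mincer is washed and set up: take its blue pusher from the steel parts tray and put it back in the feed hole of the white hopper. The hopper is clamped on a little off-centre and the fit is snug, so feel for the hole: lean the pusher clearly and tip the lower edge of its foot into the hole first, then stand it upright and slide it all the way down until its collar sits on the floor of the mincer's dish, without forcing it and without letting it drop. Leave the other mincer parts, the bowl and the spatula where they are.

Things in the scene. Friction and masses are not known exactly. Their poses are not given: they have to be found in the camera images.
- pusher_grip (a point): centre of the grip of the blue rigid plastic pusher (190 g, may differ by a third), on its axis, 98 mm above the foot, 22 mm below the top. The grip is an upright block with flat sides, 34 mm along its x, 24 mm along its y, 44 mm tall, on top of the collar; z points up along the pusher. It starts standing on its foot in the steel parts tray, at any yaw
- pusher_foot (a point): centre of the pusher's flat, sharp-edged foot (its underside); same axes as the grip. From the foot up: a round shank 40 mm in diameter and 70 mm long, a round collar 56 mm in diameter and 6 mm thick, then the 44 mm grip; 120 mm in all. More than about 20 N of the pusher on the mincer counts as forcing it
- mincer_top (a point): point on the fixed body of the mincer, 200 mm above the table, level with the floor of its white hopper dish; x to the nose, z up. The hopper (round dish and feed tube in one, the feed hole at the dish's centre) is clamped on a little off-centre: the hole's true centre lies 4.5 to 6 mm from this point in some horizontal direction that this pose does not show. It is clamped tight and stays so
- mincer: hand-cranked mincer stuck to the table; origin on the table 200 mm below mincer_top, same axes; nose 80 mm to +x, crank 150 mm to -x, below the dish. Its feed hole is upright, rigid, sharp-edged, 41 mm in diameter, 82 mm deep: the collar lands on the dish floor with the foot 70 mm down. The dish has a flat, level floor 156 mm across round the hole and a rim 22 mm high
- plate: loose spare mincer plate, a steel disc 54 mm across and 6 mm thick, lying in the steel parts tray; origin at the centre of its underside
- knife: loose four-armed mincer knife, steel, 46 mm across, lying in the steel parts tray; origin at the centre of its underside. The parts tray (260 by 200 mm) is fixed, with a floor 3 mm above the table and rims 24 mm high
- bowl: loose steel bowl, 136 mm across and 60 mm high, on the table under the mincer's nose; origin at the centre of its underside
- spatula: loose wooden spatula, 260 mm long, lying on the table; origin near its middle
Mind the look-alikes: they are no part of the job. Several things look just like the part that bears pusher_grip: the one meant starts farthest from the robot's base.

How it is judged:
By the outcome, as a careful person would: the job done as asked, in the order asked, and still so for the second after the job is handed in, with the robot touching nothing.
It also fails if it takes over 72 s, if anything falls off the work surface, if the arm or the gripper's body presses on something with over 40 N, if the wrist force passes 120 N, or if a joint passes its speed limit or range.

## Working session

There is one attempt and no reset: what is moved stays moved. The work goes in short steps, Python scripts to look and compute and a tool call to move; the robot and the scene stay as the last step left them, time stands still between calls to the robot, and variables do not carry over. Pictures are saved under pics/ and viewed, about 8 in all and at most 12, crops included, and the job is handed in when it is done.

Besides the shell and the picture viewer there is one more tool, called by a JSON object that holds its "fn" and its "kwargs", one argument or row to a line. step_arm: Moves the arm, as the interface text tells. Its arguments: {"type":"object","properties":{"steps":{"type":"array"}},"required":["steps"]}

```bash
mkdir -p pics; cat > h.py <<'E'
from bench import *
import numpy as np, cv2
from scipy.spatial.transform import Rotation as R
def save(n,im): cv2.imwrite(f'pics/{n}.png',cv2.cvtColor(im,cv2.COLOR_RGB2BGR))
def pts(cam,depth,mask):
    m=camera_model(cam);K=np.array(m['intrinsics']);v,u=np.nonzero(mask&(depth>0));d=depth[v,u]
    p=np.c_[(u-K[0,2])/K[0,0]*d,(v-K[1,2])/K[1,1]*d,d]
    o=np.array(m['orientation']);
    Rm=o if o.shape==(3,3) else R.from_euler('xyz',o).as_matrix()
    return p@Rm.T+np.array(m['origin'])
E
python3 - <<'E'
from h import *
o=get_obs();print(o)
for c in('scene','top'):
    im,d=snapshot(c);save(c,im);np.save(c,d);m=camera_model(c);print(c,m)
    for q in('pusher_grip','mincer'):
        for s in silhouettes(c,q):
            p=pts(c,d,s['pixels']);print(q,round(s['confidence'],2),s['rect'],np.median(p,0).round(3),p.min(0).round(3),p.max(0).round(3))
E
```

```text
{'time': 0.0, 'joint_positions': array([ 1.13393778e+00,  8.79228300e-02,  1.37223179e+00, -3.05748524e-05,
        1.68360896e+00, -1.03128064e-01]), 'qvel': array([ 0.00121228,  0.00014125, -0.00047133, -0.00020351, -0.00085772,
        0.00060226]), 'joint_torque': array([ 2.20068928e-04, -3.40175843e+01, -3.02434659e+01,  7.18423608e-02,
        3.27716873e-02, -1.61678850e-04]), 'tool_pos': array([0.17993083, 0.51908201, 0.17313324]), 'ee_rot': array([-3.13943012e+00, -1.93261004e-04,  2.80785856e+00]), 'wrist_force': array([ 0.39396757,  0.93214306, -0.52241346]), 'wrist_torque': array([-0.03096693, -0.04056173,  0.03595744]), 'width': 0.09400724659082996}
scene {'intrinsics': array([[511.94337546,   0.        , 316.4558589 ],
       [  0.        , 511.94337546, 233.37873077],
       [  0.        ,   0.        ,   1.        ]]), 'origin': array([ 1.35265697, -0.42329931,  1.08607907]), 'orientation': array([-2.37008884,  0.0081102 ,  1.20808118])}
pusher_grip 0.66 [406.1, 233.4, 427.2, 248.4] [0.503 0.203 0.006] [ 0.472  0.177 -0.004] [0.528 0.231 0.012]
pusher_grip 0.64 [391.3
[... 775 characters left out ...]
([-3.00889543e+00, -2.48377476e-03, -1.55380685e+00])}
pusher_grip 0.94 [170.9, 301.1, 201.1, 327.8] [0.352 0.213 0.079] [ 0.327  0.193 -0.001] [0.379 0.269 0.125]
pusher_grip 0.78 [123.2, 308.6, 159.0, 337.6] [0.333 0.299 0.077] [ 0.302  0.281 -0.004] [0.359 0.363 0.125]
pusher_grip 0.6 [258.0, 242.2, 281.7, 271.4] [0.471 0.037 0.078] [ 0.449  0.014 -0.006] [0.509 0.065 0.126]
pusher_grip 0.56 [144.1, 208.8, 175.2, 234.4] [0.543 0.271 0.081] [0.522 0.252 0.004] [0.573 0.334 0.128]
mincer 0.78 [328.9, 171.0, 445.4, 299.0] [ 0.543 -0.212  0.2  ] [ 0.392 -0.349 -0.005] [ 0.69  -0.09   0.228]
mincer 0.32 [143.2, 206.7, 176.8, 235.0] [0.543 0.272 0.08 ] [ 0.521  0.252 -0.   ] [0.592 0.34  0.128]
```

```bash
python3 - <<'E'
import cv2
a=cv2.imread('pics/scene.png');b=cv2.imread('pics/top.png')
cv2.imwrite('pics/s1.png',a);
cv2.imwrite('pics/c1.png',cv2.resize(b[150:390,100:460],None,fx=2.2,fy=2.2,interpolation=cv2.INTER_CUBIC))
E
```

```text
(no output)
```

View pics/scene.png

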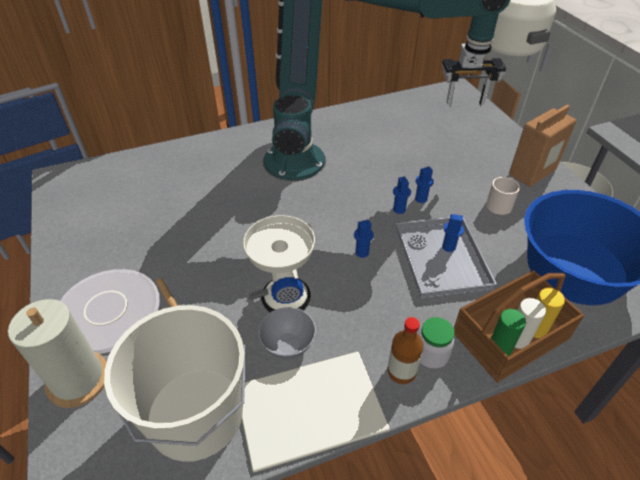

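View pics/c1.png

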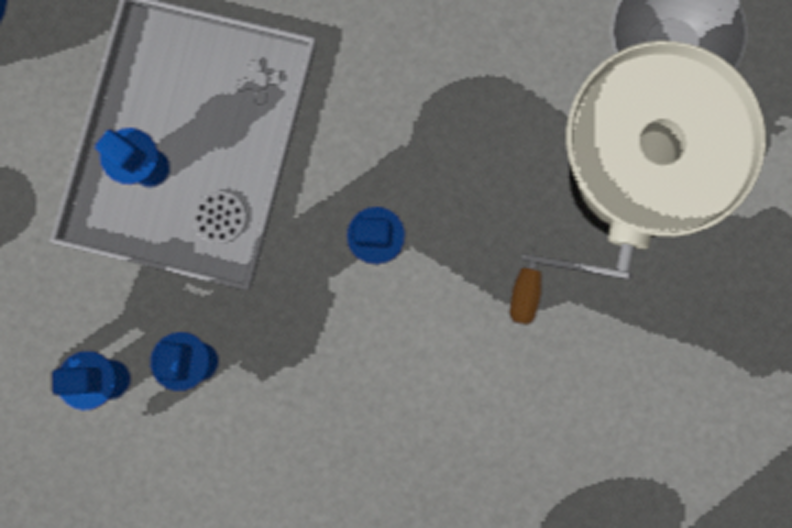

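The blue candidates in the scene picture are (363,238), (401,195) and (424,185) on the table, and (453,233) in the tray. The one in the tray is also the farthest, at r≈0.61 m against 0.41–0.48 m for the others, so that is the target. The crop confirms it: a standing pusher near the tray's left edge, crop (125,150). The hopper hole is at crop (662,142).

```bash
python3 - <<'E'
from h import *
d=np.load('top.npy');im=cv2.imread('pics/top.png')
m=np.zeros((480,640),bool);m[205:238,138:178]=1
p=pts('top',d,m)
t=p[p[:,2]>0.116];print(len(t),t.mean(0),t.std(0))
r=cv2.minAreaRect((t[:,:2]*1000).astype(np.float32));print(r)
xy=t[:,:2]-t[:,:2].mean(0);w,v=np.linalg.eigh(xy.T@xy);print('long axis ang',np.degrees(np.arctan2(v[1,1],v[0,1])),np.sqrt(w/len(t)*12))
# hole
m=np.zeros((480,640),bool);m[160:260,355:455]=1
p=pts('top',d,m);f=p[abs(p[:,2]-0.2)<0.006];print('floor',len(f),np.median(f,0),f.min(0),f.max(0))
# grid of floor in image: hole = nonfloor inside
M=camera_model('top');K=M['intrinsics'];Rm=R.from_euler('xyz',M['orientation']).as_matrix()
v,u=np.mgrid[0:480,0:640];ray=np.stack([(u-K[0,2])/K[0,0],(v-K[1,2])/K[1,1],np.ones_like(u)],-1)@Rm.T
zf=np.median(f[:,2]);s=(zf-M['origin'][2])/ray[...,2];X=M['origin']+ray*s[...,None]
wz=M['origin'][2]+ray[...,2]*d
low=(wz<zf-0.012)&m&(np.hypot(X[...,0]-.55,X[...,1]+.21)<.05)
h=X[low][:,:2];print('hole',len(h),h.mean(0),h.min(0),h.max(0),cv2.minEnclosingCircle((h*1000).astype(np.float32)), np.sqrt(len(h)*(zf-M['origin'][2])**2/K[0,0]**2/np.pi))
E
```

```text
193 [0.54681459 0.27886663 0.12214605] [0.00794982 0.00890736 0.002479  ]
((547.4569091796875, 279.8863525390625), (35.44694137573242, 24.033634185791016), 54.09395217895508)
long axis ang 54.16986108306423 [0.02339755 0.03410341]
floor 4976 [ 0.54825864 -0.2195354   0.20021848] [ 0.47039782 -0.29845036  0.19412129] [ 0.62689343 -0.14132974  0.20597716]
hole 321 [ 0.54583543 -0.21741093] [ 0.52807697 -0.23680401] [ 0.56487245 -0.19879942] ((545.1915893554688, -217.1462860107422), 19.897552490234375) 0.018895614823300898
```

```bash
cat >> h.py <<'E'
def rel(pos,rot,o=None):
    "row for target TCP pos and rotation matrix"
    o=o or get_obs();R0=R.from_euler('xyz',o['ee_rot']).as_matrix()
    t=R0.T@(np.array(pos)-o['tool_pos']);a=R.from_matrix(R0.T@rot).as_rotvec()
    print('row',t.round(4),a.round(4))
def down(yaw,lean=0,ang=0):
    "tool down, tool x at yaw(deg), then leaned by world rotation lean deg about horizontal axis at ang deg"
    b=R.from_euler('xyz',[180,0,yaw],degrees=True)
    a=np.radians(ang);return (R.from_rotvec(np.radians(lean)*np.array([np.cos(a),np.sin(a),0]))*b).as_matrix()
def st():
    o=get_obs();print(round(o['time'],2),o['tool_pos'].round(4),np.degrees(o['ee_rot']).round(2),'F',o['wrist_force'].round(1),'w',round(o['width'],4),'j',o['joint_positions'].round(2))
E
python3 -c "
from h import *
rel([.547,.279,.22],down(54.2))"
```

```text
row [-0.4254 -0.1071 -0.0461] [-5.0000e-04  6.0000e-04  1.8619e+00]
```

{"fn": "step_arm", "kwargs": {
  "steps": [
    {"jaw":1,"tx":-0.025,"ty":-0.006,"tz":-0.046,"ax":0,"ay":0,"az":0.11},
    {"jaw":1,"tx":-0.4254,"ty":-0.1071,"tz":-0.046,"ax":0,"ay":0,"az":1.862},
    {"jaw":1,"tx":-0.4254,"ty":-0.1071,"tz":-0.046,"ax":0,"ay":0,"az":1.862},
    {"jaw":1,"tx":-0.4254,"ty":-0.1071,"tz":-0.046,"ax":0,"ay":0,"az":1.862},
    {"jaw":1,"tx":-0.4254,"ty":-0.1071,"tz":-0.046,"ax":0,"ay":0,"az":1.862},
    {"jaw":1,"tx":-0.4254,"ty":-0.1071,"tz":-0.046,"ax":0,"ay":0,"az":1.862},
    {"jaw":1,"tx":-0.4254,"ty":-0.1071,"tz":-0.046,"ax":0,"ay":0,"az":1.862},
    {"jaw":1,"tx":-0.4254,"ty":-0.1071,"tz":-0.046,"ax":0,"ay":0,"az":1.862}
  ]
}}

```text
time: 1.1
tool_pos: [0.4948, 0.3128, 0.2197]
ee_rot: [-3.141, 0.0, 1.642]
wrist_force: [0.1, -0.4, -0.3]
width: 0.0938
```

```bash
python3 -c "
from h import *
st();rel([.547,.279,.22],down(54.2))"
```

```text
1.1 [0.4948 0.3128 0.2197] [-1.7999e+02  2.0000e-02  9.4050e+01] F [ 0.1 -0.4 -0.3] w 0.0938 j [ 0.47  0.16  1.2  -0.    1.78  0.4 ]
row [-0.0374  0.0496 -0.0003] [-0.000e+00  3.000e-04  6.956e-01]
```

{"fn": "step_arm", "kwargs": {
  "steps": [
    {"jaw":1,"tx":-0.0374,"ty":0.0496,"tz":0,"ax":0,"ay":0,"az":0.696},
    {"jaw":1,"tx":-0.0374,"ty":0.0496,"tz":0,"ax":0,"ay":0,"az":0.696},
    {"jaw":1,"tx":-0.0374,"ty":0.0496,"tz":0,"ax":0,"ay":0,"az":0.696},
    {"jaw":1,"tx":-0.0374,"ty":0.0496,"tz":0,"ax":0,"ay":0,"az":0.696},
    {"jaw":1,"tx":-0.0374,"ty":0.0496,"tz":0,"ax":0,"ay":0,"az":0.696},
    {"jaw":1,"tx":-0.0374,"ty":0.0496,"tz":0,"ax":0,"ay":0,"az":0.696},
    {"jaw":1,"tx":-0.0374,"ty":0.0496,"tz":0,"ax":0,"ay":0,"az":0.696}
  ]
}}

```text
time: 1.8
tool_pos: [0.5469, 0.279, 0.2195]
ee_rot: [-3.141, 0.001, 0.948]
wrist_force: [0.2, 0.0, 0.1]
width: 0.0939
```

```bash
python3 - <<'E'
from h import *
st();m=camera_model('wrist');print(m)
im,d=snapshot('wrist');save('w1',im)
K=m['intrinsics'];v,u=np.mgrid[0:480,0:640];x=(u-K[0,2])/K[0,0];y=(v-K[1,2])/K[1,1];th=np.hypot(x,y)
s=np.where(th>1e-6,np.tan(np.minimum(th,1.4))/np.maximum(th,1e-6),1)
P=np.stack([x*s,y*s,np.ones_like(s)],-1)*d[...,None]
W=P@R.from_euler('xyz',m['orientation']).as_matrix().T+m['origin']
o=get_obs()
k=(d>0)&(th<1.4)&(abs(W[...,2]-.1215)<.006)&(np.hypot(W[...,0]-.547,W[...,1]-.279)<.03)
t=W[k][:,:2];print(len(t),t.mean(0),cv2.minAreaRect((t*1000).astype(np.float32)))
rel([.547,.279,.093],down(54.2))
E
```

```text
1.8 [0.5469 0.279  0.2195] [-1.7999e+02  3.0000e-02  5.4310e+01] F [0.2 0.  0.1] w 0.0939 j [ 0.38  0.23  1.12 -0.    1.79  1.  ]
{'intrinsics': array([[371.64829954,   0.        , 323.5927851 ],
       [  0.        , 371.64829954, 239.66310609],
       [  0.        ,   0.        ,   1.        ]]), 'origin': array([0.5939997 , 0.34341597, 0.42856237]), 'orientation': array([ 2.85961510e+00,  1.03076900e-03, -6.22900087e-01])}
1014 [0.54824574 0.28114764] ((547.9468994140625, 280.57147216796875), (33.23388671875, 22.620576858520508), 53.87399673461914)
row [1.000e-04 1.000e-04 1.266e-01] [-0.      0.0004  0.0015]
```

View pics/w1.png

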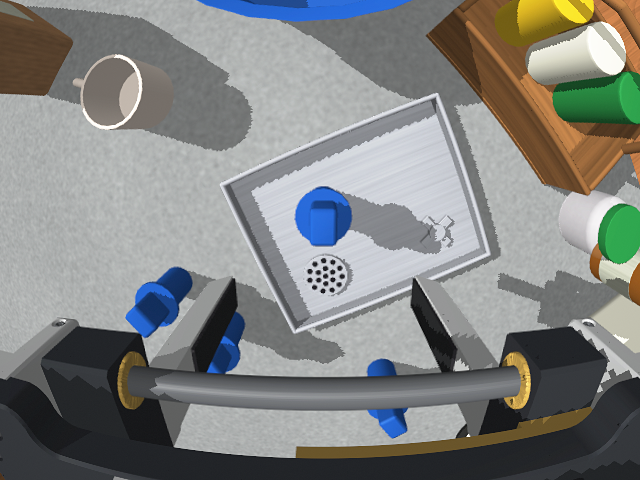

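The wrist picture shows the tray pusher at (322,222) between the jaws, with the plate at (327,273) and the knife at (437,230) clear of the fingers. The wrist and top cameras agree to about 1.5 mm.

{"fn": "step_arm", "kwargs": {
  "steps": [
    {"jaw":1,"tx":0.001,"ty":0,"tz":0.04},
    {"jaw":1,"tx":0.001,"ty":0,"tz":0.08},
    {"jaw":1,"tx":0.001,"ty":0,"tz":0.11},
    {"jaw":1,"tx":0.001,"ty":0,"tz":0.1255},
    {"jaw":1,"tx":0.001,"ty":0,"tz":0.1255},
    {"jaw":0,"tx":0.001,"ty":0,"tz":0.1255},
    {"jaw":0,"tx":0.001,"ty":0,"tz":0.1255},
    {"jaw":0,"tx":0.001,"ty":0,"tz":0.1255}
  ]
}}

```text
invalid input
```

{"fn": "step_arm", "kwargs": {
  "steps": [
    {"jaw":0},
    {"jaw":0},
    {"jaw":0},
    {"jaw":0},
    {"jaw":0}
  ]
}}

```text
invalid input
```

Every row needs all the fields.

{"fn": "step_arm", "kwargs": {
  "steps": [
    {"jaw":1,"tx":0.001,"ty":0,"tz":0.04,"ax":0,"ay":0,"az":0},
    {"jaw":1,"tx":0.001,"ty":0,"tz":0.08,"ax":0,"ay":0,"az":0},
    {"jaw":1,"tx":0.001,"ty":0,"tz":0.11,"ax":0,"ay":0,"az":0},
    {"jaw":1,"tx":0.001,"ty":0,"tz":0.1255,"ax":0,"ay":0,"az":0},
    {"jaw":1,"tx":0.001,"ty":0,"tz":0.1255,"ax":0,"ay":0,"az":0},
    {"jaw":0,"tx":0.001,"ty":0,"tz":0.1255,"ax":0,"ay":0,"az":0},
    {"jaw":0,"tx":0.001,"ty":0,"tz":0.1255,"ax":0,"ay":0,"az":0},
    {"jaw":0,"tx":0.001,"ty":0,"tz":0.1255,"ax":0,"ay":0,"az":0}
  ]
}}

```text
time: 2.65
tool_pos: [0.5488, 0.2803, 0.0966]
ee_rot: [3.139, -0.003, 0.948]
wrist_force: [-0.1, 1.1, -0.8]
width: 0.0734
```

{"fn": "step_arm", "kwargs": {
  "steps": [
    {"jaw":0,"tx":0,"ty":0,"tz":0,"ax":0,"ay":0,"az":0},
    {"jaw":0,"tx":0,"ty":0,"tz":0,"ax":0,"ay":0,"az":0},
    {"jaw":0,"tx":0,"ty":0,"tz":0,"ax":0,"ay":0,"az":0},
    {"jaw":0,"tx":0,"ty":0,"tz":0,"ax":0,"ay":0,"az":0},
    {"jaw":0,"tx":0,"ty":0,"tz":0,"ax":0,"ay":0,"az":0}
  ]
}}

```text
time: 3.15
tool_pos: [0.5487, 0.2803, 0.0964]
ee_rot: [3.139, -0.003, 0.948]
wrist_force: [-0.3, 0.1, -0.1]
width: 0.033
```

```bash
python3 -c "
from h import *
st();rel([.5475,.280,.34],down(54.2))"
```

```text
3.15 [0.5487 0.2803 0.0964] [ 1.7988e+02 -1.7000e-01  5.4300e+01] F [-0.3  0.1 -0.1] w 0.033 j [ 0.38  0.26  1.33 -0.    1.55  1.  ]
row [-2.000e-04 -3.000e-04 -2.436e-01] [ 0.0021 -0.0029  0.0017]
```

{"fn": "step_arm", "kwargs": {
  "steps": [
    {"jaw":0,"tx":0,"ty":0,"tz":0.002,"ax":0,"ay":0,"az":0},
    {"jaw":0,"tx":0,"ty":0,"tz":0.002,"ax":0,"ay":0,"az":0},
    {"jaw":0,"tx":0,"ty":0,"tz":0.002,"ax":0,"ay":0,"az":0},
    {"jaw":0,"tx":0,"ty":0,"tz":0.002,"ax":0,"ay":0,"az":0}
  ]
}}

```text
time: 3.55
tool_pos: [0.5487, 0.2803, 0.0944]
ee_rot: [3.14, -0.003, 0.948]
wrist_force: [0.8, 0.2, -0.2]
width: 0.0018
```

```bash
python3 -c "
from h import *
st();rel([.5475,.280,.34],down(54.2))"
```

```text
3.55 [0.5487 0.2803 0.0944] [ 1.7988e+02 -1.7000e-01  5.4300e+01] F [ 0.8  0.2 -0.2] w 0.0018 j [ 0.38  0.26  1.33 -0.    1.55  1.  ]
row [-2.000e-04 -3.000e-04 -2.456e-01] [ 0.0021 -0.0029  0.0017]
```

```bash
python3 - <<'E'
from h import *
st()
im,d=snapshot('wrist');save('w2',im)
E
```

```text
3.55 [0.5487 0.2803 0.0944] [ 1.7988e+02 -1.7000e-01  5.4300e+01] F [ 0.8  0.2 -0.2] w 0.0018 j [ 0.38  0.26  1.33 -0.    1.55  1.  ]
```

View pics/w2.png

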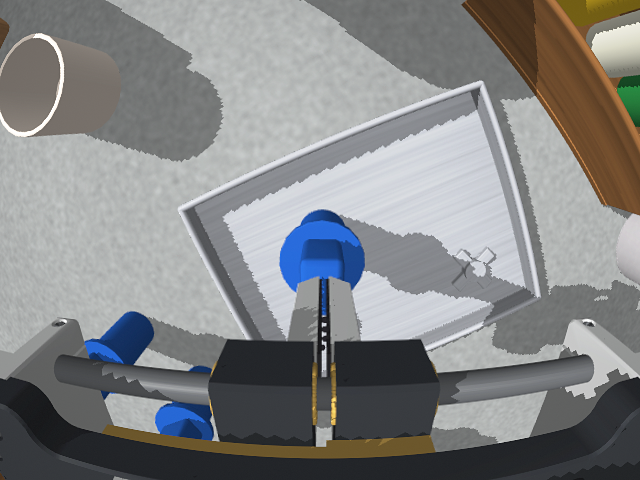

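The jaws closed on nothing (width 1.8 mm). The picture shows the pusher grip at (322,258), just ahead (+x) of the closed fingers at (325,285). I'll measure that offset.

```bash
cat >> h.py <<'E'
def wristcloud():
    m=camera_model('wrist');im,d=snapshot('wrist')
    K=m['intrinsics'];v,u=np.mgrid[0:480,0:640];x=(u-K[0,2])/K[0,0];y=(v-K[1,2])/K[1,1];th=np.hypot(x,y)
    s=np.where(th>1e-6,np.tan(np.minimum(th,1.4))/np.maximum(th,1e-6),1)
    P=np.stack([x*s,y*s,np.ones_like(s)],-1)*d[...,None]
    return im,d,P@R.from_euler('xyz',m['orientation']).as_matrix().T+m['origin']
E
python3 - <<'E'
from h import *
im,d,W=wristcloud();o=get_obs();R0=R.from_euler('xyz',o['ee_rot']).as_matrix()
hsv=cv2.cvtColor(im,cv2.COLOR_RGB2HSV);bl=(hsv[...,0]>100)&(hsv[...,0]<125)&(hsv[...,1]>120)
roi=np.zeros_like(bl);roi[200:340,270:375]=1
for (a,b) in((.116,.128),(.082,.114),(.072,.082),(-.01,.07)):
    k=bl&roi&(d>0)&(W[...,2]>a)&(W[...,2]<b);p=W[k]
    if len(p)>5:
        q=(p-o['tool_pos'])@R0;print(a,len(p),p.mean(0).round(4),'tool',q.min(0).round(4),q.max(0).round(4),np.percentile(q,[5,95],axis=0).round(4))
for v in range(205,330,8):print(v,((W[v,323]-o['tool_pos'])@R0).round(4),W[v,323,2].round(3),im[v,323])
E
```

```text
0.116 1016 [0.5541 0.2891 0.1207] tool [-0.0155 -0.0123 -0.03  ] [ 0.0167  0.0114 -0.0214] [[ 0.     -0.011  -0.0279]
 [ 0.016   0.0097 -0.0231]]
0.082 656 [0.5575 0.2936 0.0993] tool [ 0.012  -0.0127 -0.0194] [0.017  0.0113 0.0124] [[ 0.0146 -0.0109 -0.0179]
 [ 0.0167  0.0098  0.0104]]
0.072 2811 [0.5521 0.2869 0.0776] tool [-0.0215 -0.0278  0.0127] [0.0273 0.0268 0.0225] [[-0.0138 -0.0249  0.0158]
 [ 0.0247  0.0231  0.0182]]
-0.01 309 [0.5575 0.2942 0.0191] tool [-0.0498 -0.0328  0.0569] [0.0194 0.0303 0.0929] [[ 0.0112 -0.0156  0.0595]
 [ 0.0191  0.013   0.0892]]
205 [ 0.0224 -0.0001  0.0921] 0.002 [213 216 222]
213 [ 0.0182 -0.0001  0.0798] 0.015 [ 24  63 127]
221 [0.0265 0.0001 0.0171] 0.077 [ 41 105 210]
229 [0.0217 0.0001 0.0157] 0.079 [ 41 108 220]
237 [0.0159 0.0001 0.0178] 0.077 [ 41 107 221]
245 [0.016  0.0001 0.0002] 0.094 [ 25  66 130]
253 [ 0.0164  0.0001 -0.0164] 0.111 [ 25  66 134]
261 [ 0.0153  0.0002 -0.0263] 0.121 [ 37 101 208]
269 [ 0.011   0.0002 -0.0266] 0.121 [ 42 109 221]
277 [ 0.0066  0.0002 -0.0269] 0.121 [ 38 109 222]
285 [ 0.0022  0.0002 -0.0275] 0.122 [ 34  70 130]
293 [-0.0031  0.0002 -0.026 ] 0.12 [28 51 93]
301 [-0.0076  0.0002 -0.0266] 0.121 [ 35  69 127]
309 [-0.0124  0.0002 -0.0268] 0.121 [ 35  68 128]
317 [-0.0777 -0.0002  0.0864] 0.008 [34 32 37]
325 [-0.0861 -0.0002  0.0867] 0.007 [174 177 182]
```

```bash
python3 - <<'E'
from h import *
im,d,W=wristcloud();o=get_obs();st();R0=R.from_euler('xyz',o['ee_rot']).as_matrix()
Q=(W-o['tool_pos'])@R0
for v in(284,295,305,320,335,350,400):
    print(v,[(u,(Q[v,u]*1000).round(0).astype(int).tolist()) for u in(280,300,312,318,330,338,350)])
c=cv2.resize(im[200:360,240:410],None,fx=4,fy=4,interpolation=cv2.INTER_CUBIC)[:600];save('w2c',c)
E
```

```text
3.7 [0.5487 0.2803 0.0945] [ 1.7988e+02 -1.7000e-01  5.4300e+01] F [-0.2 -0.  -0.2] w 0.0005 j [ 0.38  0.26  1.33 -0.    1.55  1.  ]
284 [(280, [-49, -38, 93]), (300, [9, -11, -41]), (312, [9, -5, -41]), (318, [9, -2, -42]), (330, [8, 4, -41]), (338, [9, 8, -41]), (350, [-16, 18, 17])]
295 [(280, [-59, -39, 93]), (300, [8, -10, -53]), (312, [8, -5, -54]), (318, [8, -2, -54]), (330, [8, 3, -53]), (338, [9, 7, -54]), (350, [-59, 24, 93])]
305 [(280, [-69, -39, 92]), (300, [9, -10, -64]), (312, [9, -5, -65]), (318, [9, -2, -65]), (330, [8, 3, -64]), (338, [8, 7, -63]), (350, [7, 12, -62])]
320 [(280, [-84, -40, 92]), (300, [80, 1, -209]), (312, [8, -4, -77]), (318, [8, -2, -78]), (330, [8, 3, -77]), (338, [8, 6, -76]), (350, [8, 11, -77])]
335 [(280, [-101, -41, 93]), (300, [8, -8, -90]), (312, [8, -4, -89]), (318, [8, -2, -89]), (330, [8, 3, -89]), (338, [8, 6, -89]), (350, [8, 10, -89])]
350 [(280, [32, -10, -136]), (300, [32, -5, -136]), (312, [32, -2, -136]), (318, [8, -1, -100]), (330, [8, 3, -99]), (338, [33, 4, -137]), (350, [32, 7, -136])]
400 [(280, [30, -8, -151]), (300, [29, -4, -151]), (312, [30, -2, -151]), (318, [27, -1, -148]), (330, [26, 2, -147]), (338, [30, 3, -151]), (350, [30, 6, -151])]
```

View pics/w2c.png

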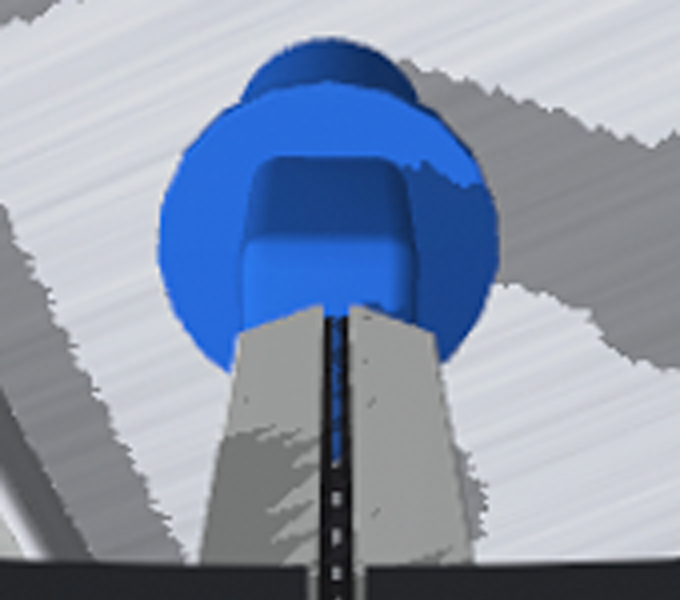

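The crop shows the closed fingers ending above the grip top. By depth, the tips sit about 32–36 mm *behind* the reported TCP, whereas the description puts them 8 mm ahead of it. I'll pin that down before going lower.

```bash
python3 - <<'E'
from h import *
im,d,W=wristcloud();o=get_obs();R0=R.from_euler('xyz',o['ee_rot']).as_matrix()
Q=(W-o['tool_pos'])@R0*1000
hsv=cv2.cvtColor(im,cv2.COLOR_RGB2HSV)
for u in(306,314,318,321,328,331,336):
    print(u,[(v,Q[v,u].round(0).astype(int).tolist(),int(hsv[v,u,1])) for v in range(270,290,2)])
im,d=snapshot('scene')
M=camera_model('scene');K=M['intrinsics'];Rm=R.from_euler('xyz',M['orientation']).as_matrix()
c=Rm.T@(o['tool_pos']-M['origin']);px=K@c/c[2];print('TCP in scene px',px)
u,v=int(px[0]),int(px[1]);save('sc2',cv2.resize(im[v-60:v+40,u-60:u+60],None,fx=6,fy=6,interpolation=cv2.INTER_CUBIC))
E
```

```text
306 [(270, [11, -9, -28], 209), (272, [9, -9, -27], 209), (274, [8, -9, -27], 209), (276, [8, -9, -28], 209), (278, [6, -9, -28], 209), (280, [5, -9, -26], 158), (282, [9, -8, -39], 3), (284, [8, -8, -40], 3), (286, [8, -8, -43], 2), (288, [8, -8, -45], 2)]
314 [(270, [11, -5, -27], 209), (272, [10, -5, -27], 208), (274, [8, -5, -27], 208), (276, [7, -5, -28], 215), (278, [8, -4, -32], 2), (280, [8, -4, -35], 3), (282, [8, -4, -38], 3), (284, [9, -4, -42], 3), (286, [8, -4, -41], 5), (288, [8, -4, -45], 5)]
318 [(270, [11, -2, -27], 208), (272, [10, -2, -28], 209), (274, [80, 1, -209], 209), (276, [7, -2, -26], 118), (278, [8, -2, -32], 5), (280, [9, -2, -37], 3), (282, [8, -2, -38], 3), (284, [8, -2, -40], 3), (286, [8, -2, -43], 3), (288, [8, -2, -45], 3)]
321 [(270, [11, -1, -27], 207), (272, [9, -1, -26], 208), (274, [9, -1, -28], 210), (276, [7, -1, -27], 214), (278, [6, -1, -27], 220), (280, [6, -1, -31], 55), (282, [7, -1, -34], 11), (284, [7, -1, -37], 20), (286, [6, -1, -39], 10), (288, [7, -1, -42], 10)]
328 [(270, [11, 3, -28], 207), (272, [10, 3, -28], 207), (274, [8, 3, -26], 210), (276, [7, 3, -28], 100), (278, [8, 3, -32], 10), (280, [8, 3, -35], 3), (282, [8, 3, -37], 3), (284, [8, 3, -41], 5), (286, [8, 3, -42], 4), (288, [8, 3, -44], 4)]
331 [(270, [10, 4, -27], 207), (272, [10, 4, -28], 207), (274, [8, 4, -27], 208), (276, [7, 4, -27], 121), (278, [8, 4, -31], 5), (280, [8, 4, -34], 0), (282, [8, 4, -37], 2), (284, [9, 4, -41], 3), (286, [8, 4, -41], 2), (288, [9, 4, -46], 3)]
336 [(270, [10, 7, -26], 207), (272, [9, 7, -26], 208), (274, [8, 7, -27], 206), (276, [7, 7, -27], 209), (278, [7, 7, -29], 136), (280, [8, 7, -35], 2), (282, [9, 7, -39], 3), (284, [8, 7, -41], 0), (286, [8, 7, -43], 2), (288, [8, 6, -45], 2)]
TCP in scene px [454.9650206  222.97747638   1.        ]
```

View pics/sc2.png

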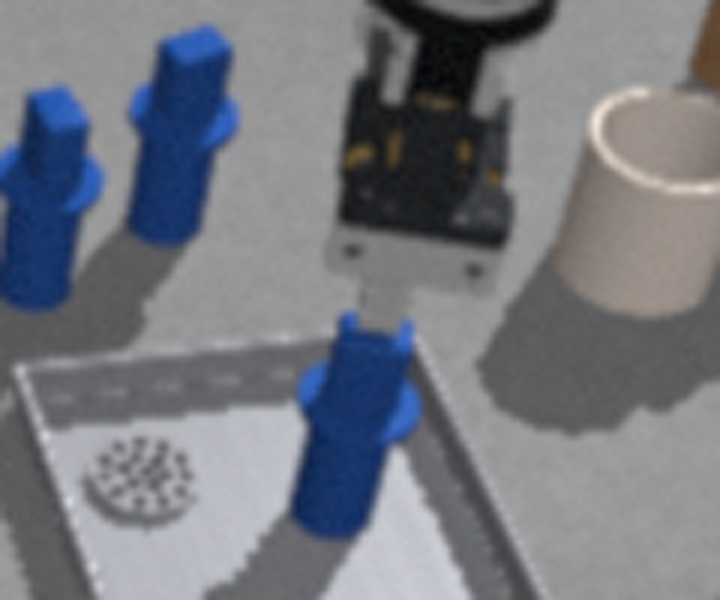

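The scene crop confirms it: the closed fingertips at (385,325) rest just over the grip top. The real tips are therefore about 31 mm behind the reported TCP, and the stated geometry is wrong by roughly 39 mm. I'll plan with the measured value: open, descend 40 mm further, and grasp again.

{"fn": "step_arm", "kwargs": {
  "steps": [
    {"jaw":0.75,"tx":0,"ty":0,"tz":-0.012,"ax":0,"ay":0,"az":0},
    {"jaw":0.75,"tx":0,"ty":0,"tz":-0.012,"ax":0,"ay":0,"az":0},
    {"jaw":0.75,"tx":0,"ty":0,"tz":-0.012,"ax":0,"ay":0,"az":0},
    {"jaw":0.75,"tx":0,"ty":0,"tz":-0.012,"ax":0,"ay":0,"az":0},
    {"jaw":0.75,"tx":0,"ty":0,"tz":-0.012,"ax":0,"ay":0,"az":0},
    {"jaw":0.75,"tx":0,"ty":0,"tz":-0.012,"ax":0,"ay":0,"az":0},
    {"jaw":0.75,"tx":0,"ty":0,"tz":-0.012,"ax":0,"ay":0,"az":0},
    {"jaw":0.75,"tx":0,"ty":0,"tz":-0.012,"ax":0,"ay":0,"az":0}
  ]
}}

```text
time: 4.6
tool_pos: [0.5486, 0.2802, 0.1064]
ee_rot: [3.14, -0.003, 0.948]
wrist_force: [-0.3, 0.3, 0.5]
width: 0.0612
```

```bash
python3 -c "
from h import *
st();rel([.5484,.2805,.055],down(54.2))"
```

```text
4.6 [0.5486 0.2802 0.1064] [ 1.7988e+02 -1.6000e-01  5.4300e+01] F [-0.3  0.3  0.5] w 0.0612 j [ 0.38  0.25  1.32 -0.    1.57  1.  ]
row [-0.     -0.0004  0.0513] [ 0.002  -0.0027  0.0017]
```

{"fn": "step_arm", "kwargs": {
  "steps": [
    {"jaw":0.7,"tx":0,"ty":0,"tz":0.02,"ax":0.001,"ay":-0.002,"az":0},
    {"jaw":0.7,"tx":0,"ty":0,"tz":0.04,"ax":0.002,"ay":-0.003,"az":0},
    {"jaw":0.7,"tx":0,"ty":0,"tz":0.051,"ax":0.002,"ay":-0.003,"az":0},
    {"jaw":0.7,"tx":0,"ty":0,"tz":0.051,"ax":0.002,"ay":-0.003,"az":0},
    {"jaw":0.7,"tx":0,"ty":0,"tz":0.051,"ax":0.002,"ay":-0.003,"az":0}
  ]
}}

```text
time: 5.1
tool_pos: [0.549, 0.2804, 0.0557]
ee_rot: [3.141, -0.0, 0.948]
wrist_force: [0.5, 0.2, 0.6]
width: 0.0657
```

{"fn": "step_arm", "kwargs": {
  "steps": [
    {"jaw":0,"tx":0,"ty":0,"tz":0,"ax":0,"ay":0,"az":0},
    {"jaw":0,"tx":0,"ty":0,"tz":0,"ax":0,"ay":0,"az":0},
    {"jaw":0,"tx":0,"ty":0,"tz":0,"ax":0,"ay":0,"az":0},
    {"jaw":0,"tx":0,"ty":0,"tz":0,"ax":0,"ay":0,"az":0},
    {"jaw":0,"tx":0,"ty":0,"tz":0,"ax":0,"ay":0,"az":0},
    {"jaw":0,"tx":0,"ty":0,"tz":0,"ax":0,"ay":0,"az":0},
    {"jaw":0,"tx":0,"ty":0,"tz":0,"ax":0,"ay":0,"az":0},
    {"jaw":0,"tx":0,"ty":0,"tz":0,"ax":0,"ay":0,"az":0}
  ]
}}

```text
time: 5.9
tool_pos: [0.5489, 0.2805, 0.0557]
ee_rot: [-3.142, -0.0, 0.948]
wrist_force: [-0.4, -0.1, 0.2]
width: 0.0241
```

The grasp is good: 24.1 mm across the flats, with the foot 52.7 mm ahead of the TCP. Next I lift and carry it to a viewing spot beside the hole.

```bash
python3 -c "
from h import *
st();rel([.467,-.225,.33],down(5))"
```

```text
5.9 [0.5489 0.2805 0.0557] [-180.    -0.    54.3] F [-0.4 -0.1  0.2] w 0.0241 j [0.38 0.28 1.38 0.   1.48 1.  ]
row [-0.4583  0.2285 -0.2743] [-0.     -0.      0.8605]
```

{"fn": "step_arm", "kwargs": {
  "steps": [
    {"jaw":0,"tx":0,"ty":0,"tz":-0.02,"ax":0,"ay":0,"az":0},
    {"jaw":0,"tx":0,"ty":0,"tz":-0.05,"ax":0,"ay":0,"az":0},
    {"jaw":0,"tx":0,"ty":0,"tz":-0.09,"ax":0,"ay":0,"az":0},
    {"jaw":0,"tx":0,"ty":0,"tz":-0.135,"ax":0,"ay":0,"az":0},
    {"jaw":0,"tx":0,"ty":0,"tz":-0.18,"ax":0,"ay":0,"az":0},
    {"jaw":0,"tx":0,"ty":0,"tz":-0.22,"ax":0,"ay":0,"az":0},
    {"jaw":0,"tx":0,"ty":0,"tz":-0.255,"ax":0,"ay":0,"az":0},
    {"jaw":0,"tx":0,"ty":0,"tz":-0.275,"ax":0,"ay":0,"az":0}
  ]
}}

```text
time: 6.7
tool_pos: [0.5494, 0.2806, 0.3343]
ee_rot: [3.139, -0.004, 0.948]
wrist_force: [0.2, 0.9, -1.3]
width: 0.0239
```

```bash
python3 -c "
from h import *
st();rel([.467,-.225,.33],down(5))"
```

```text
6.7 [0.5494 0.2806 0.3343] [179.85  -0.22  54.3 ] F [ 0.2  0.9 -1.3] w 0.0239 j [ 0.38  0.27  0.84 -0.    2.02  1.  ]
row [-0.4586  0.2282  0.0031] [ 8.000e-04 -4.700e-03  8.604e-01]
```

{"fn": "step_arm", "kwargs": {
  "steps": [
    {"jaw":0,"tx":-0.03,"ty":0.015,"tz":0,"ax":0,"ay":0,"az":0.06},
    {"jaw":0,"tx":-0.075,"ty":0.037,"tz":0,"ax":0,"ay":0,"az":0.15},
    {"jaw":0,"tx":-0.12,"ty":0.06,"tz":0,"ax":0,"ay":0,"az":0.24},
    {"jaw":0,"tx":-0.165,"ty":0.082,"tz":0,"ax":0,"ay":0,"az":0.33},
    {"jaw":0,"tx":-0.21,"ty":0.104,"tz":0,"ax":0,"ay":0,"az":0.42},
    {"jaw":0,"tx":-0.255,"ty":0.127,"tz":0,"ax":0,"ay":0,"az":0.51},
    {"jaw":0,"tx":-0.3,"ty":0.149,"tz":0,"ax":0,"ay":0,"az":0.6},
    {"jaw":0,"tx":-0.345,"ty":0.172,"tz":0,"ax":0,"ay":0,"az":0.69}
  ]
}}

```text
time: 7.5
tool_pos: [0.487, -0.0998, 0.3329]
ee_rot: [-3.141, -0.004, 0.254]
wrist_force: [1.7, -0.3, -2.1]
width: 0.0239
```

```bash
python3 -c "
from h import *
st();rel([.467,-.225,.33],down(5))"
```

```text
7.5 [ 0.487  -0.0998  0.3329] [-179.96   -0.24   14.56] F [ 1.7 -0.3 -2.1] w 0.0239 j [-0.32 -0.01  1.16  0.    1.99  1.  ]
row [-0.0509  0.1161  0.0026] [-0.001  -0.0041  0.1668]
```

{"fn": "step_arm", "kwargs": {
  "steps": [
    {"jaw":0,"tx":-0.02,"ty":0.045,"tz":0.001,"ax":0,"ay":-0.002,"az":0.08},
    {"jaw":0,"tx":-0.039,"ty":0.09,"tz":0.002,"ax":0,"ay":-0.004,"az":0.15},
    {"jaw":0,"tx":-0.051,"ty":0.116,"tz":0.002,"ax":0,"ay":-0.004,"az":0.167},
    {"jaw":0,"tx":-0.051,"ty":0.116,"tz":0.002,"ax":0,"ay":-0.004,"az":0.167},
    {"jaw":0,"tx":-0.051,"ty":0.116,"tz":0.002,"ax":0,"ay":-0.004,"az":0.167}
  ]
}}

```text
time: 8.0
tool_pos: [0.4666, -0.2252, 0.3298]
ee_rot: [-3.139, 0.001, 0.086]
wrist_force: [0.7, 0.0, -1.8]
width: 0.0239
```

```bash
python3 - <<'E'
from h import *
from scipy.optimize import least_squares
st();o=get_obs();im,d,W=wristcloud();save('w3',im);np.save('W3',W)
R0=R.from_euler('xyz',o['ee_rot']).as_matrix();Q=(W-o['tool_pos'])@R0
hsv=cv2.cvtColor(im,cv2.COLOR_RGB2HSV);bl=(hsv[...,0]>100)&(hsv[...,0]<125)&(hsv[...,1]>120)
k=bl&(d>0)&(np.hypot(Q[...,0],Q[...,1])<.04)
for a,b in((-.08,-.055),(-.055,-.026),(-.026,-.018),(-.018,.06)):
    q=Q[k&(Q[...,2]>a)&(Q[...,2]<b)]
    if len(q): print('pusher',a,len(q),(np.percentile(q,[2,98],axis=0)*1000).round(1).tolist())
# floor & hole rays at zf
f=(d>0)&(abs(W[...,2]-.2)<.006)&(np.hypot(W[...,0]-.547,W[...,1]+.218)<.07);zf=np.median(W[f][:,2]);print('floor z',zf,f.sum())
m=camera_model('wrist');c=m['origin'];s=(zf-c[2])/(W[...,2]-c[2]);X=c+(W-c)*s[...,None]
low=(d>0)&(W[...,2]<zf-.006)&(np.hypot(X[...,0]-.547,X[...,1]+.218)<.03)
h=X[low][:,:2];print('cam',c,'hole',len(h),h.mean(0),h.min(0),h.max(0),cv2.minEnclosingCircle((h*1000).astype(np.float32)))
# fit circle radius 20.5 on the boundary on camera-near side
mask=cv2.morphologyEx(low.astype(np.uint8),cv2.MORPH_OPEN,np.ones((3,3)))
cn=max(cv2.findContours(mask,0,cv2.CHAIN_APPROX_NONE)[0],key=len)[:,0];P=X[cn[:,1],cn[:,0]][:,:2]
print(least_squares(lambda p:np.hypot(*(P-p[:2]).T)-p[2],[.547,-.218,.02],loss='soft_l1',f_scale=.0005).x)
print(least_squares(lambda p:np.hypot(*(P-p[:2]).T)-.0205,[.547,-.218],loss='soft_l1',f_scale=.0005).x)
E
```

```text
8.0 [ 0.4666 -0.2252  0.3298] [-1.7986e+02  6.0000e-02  4.9200e+00] F [ 0.7  0.  -1.8] w 0.0239 j [-0.56  0.04  1.11  0.    1.99  0.93]
pusher -0.08 3843 [[-14.8, -10.1, -67.0], [17.0, 12.7, -56.8]]
pusher -0.055 1004 [[9.3, -10.5, -54.3], [17.3, 12.4, -27.0]]
pusher -0.026 2463 [[3.6, -23.8, -23.3], [27.0, 26.0, -19.3]]
pusher -0.018 669 [[10.0, -15.2, -17.4], [25.9, 17.4, 51.4]]
floor z 0.19859897584111696 16507
cam [ 0.54738258 -0.21908656  0.5392804 ] hole 1521 [ 0.54702528 -0.21886707] [ 0.52724602 -0.23889117] [ 0.56681896 -0.1985343 ] ((546.6608276367188, -218.9165496826172), 20.48569107055664)
[ 0.54699192 -0.21898944  0.01963808]
[ 0.54694966 -0.21899694]
```

View pics/w3.png

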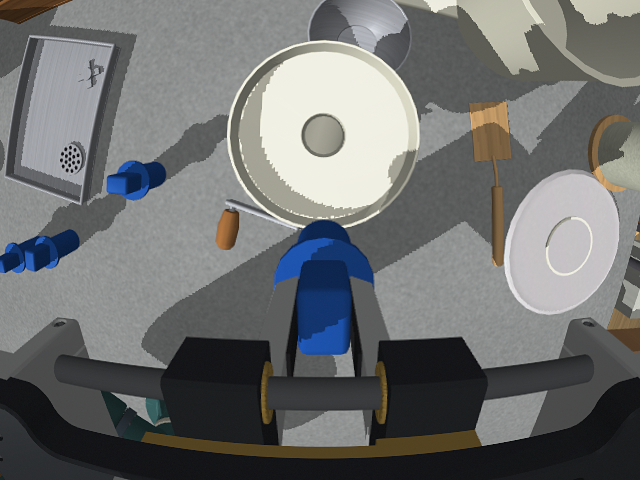

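The wrist picture shows the camera almost straight above the dish, with the hole at (323,135) and the held pusher at (325,290). I fitted the hole at (0.547, −0.219). The pusher reads +1.1/+1.1 mm in tool x/y, and I'm using that as a relative correction. Now I set up the lean geometry.

```bash
cat >> h.py <<'E'
H=np.array([.547,-.219,.200]);YAW=4.9;F=np.array([.0011,.0011,.0527])
ex=np.array([np.cos(np.radians(YAW)),np.sin(np.radians(YAW)),0]);ee=np.array([-ex[1],ex[0],0]);ez=np.array([0,0,1.])
def tgt(th,s,depth,l=0):
    "lean th deg, low edge at s (mm) along ee, l along ex, depth mm below floor"
    t=np.radians(th);E=H+(s*ee+l*ex-depth*ez)/1000
    c=E-.02*(np.cos(t)*ee-np.sin(t)*ez);Rm=down(YAW,-th,YAW);return c-Rm@F,Rm
def where():
    st();o=get_obs();Rm=R.from_euler('xyz',o['ee_rot']).as_matrix();c=o['tool_pos']+Rm@F
    up=-Rm[:,2];th=np.degrees(np.arctan2(up@ee,up[2]));t=np.radians(th);E=c+.02*(np.cos(t)*ee-np.sin(t)*ez)-H
    f=o['wrist_force'];print('lean %.2f side %.2f | edge s %.2f l %.2f depth %.2f | foot s %.2f depth %.2f | F e %.1f x %.1f z %.1f'%(th,np.degrees(up@ex),E@ee*1e3,E@ex*1e3,-E[2]*1e3,(c-H)@ee*1e3,-(c-H)[2]*1e3,f@ee,f@ex,f[2]), 'T',o['wrist_torque'].round(2))
E
python3 - <<'E'
from h import *
where();rel(*tgt(15,14,-60));rel(*tgt(15,14,-8))
E
```

```text
8.05 [ 0.4669 -0.2244  0.3303] [-1.7988e+02  2.0000e-02  5.0100e+00] F [-0.1  0.2 -1.2] w 0.0241 j [-0.56  0.04  1.11  0.    1.99  0.93]
lean -0.12 side 0.02 | edge s 20.46 l -79.23 depth -77.60 | foot s 0.46 depth -77.56 | F e 0.2 x -0.1 z -1.2 T [0.03 0.15 0.04]
row [ 0.0792 -0.0078  0.0144] [-2.638e-01  2.000e-04  1.900e-03]
row [ 0.0793 -0.0076  0.0664] [-2.638e-01  2.000e-04  1.900e-03]
```

{"fn": "step_arm", "kwargs": {
  "steps": [
    {"jaw":0,"tx":0.02,"ty":-0.002,"tz":0.004,"ax":-0.06,"ay":0,"az":0},
    {"jaw":0,"tx":0.045,"ty":-0.004,"tz":0.008,"ax":-0.15,"ay":0,"az":0},
    {"jaw":0,"tx":0.07,"ty":-0.007,"tz":0.013,"ax":-0.23,"ay":0,"az":0},
    {"jaw":0,"tx":0.0792,"ty":-0.0078,"tz":0.0144,"ax":-0.264,"ay":0,"az":0.002},
    {"jaw":0,"tx":0.0792,"ty":-0.0078,"tz":0.0144,"ax":-0.264,"ay":0,"az":0.002},
    {"jaw":0,"tx":0.0793,"ty":-0.0077,"tz":0.035,"ax":-0.264,"ay":0,"az":0.002},
    {"jaw":0,"tx":0.0793,"ty":-0.0076,"tz":0.0664,"ax":-0.264,"ay":0,"az":0.002},
    {"jaw":0,"tx":0.0793,"ty":-0.0076,"tz":0.0664,"ax":-0.264,"ay":0,"az":0.002}
  ]
}}

```text
time: 8.85
tool_pos: [0.5423, -0.2082, 0.2583]
ee_rot: [2.885, 0.01, 0.086]
wrist_force: [-0.0, 0.3, -2.8]
width: 0.0235
```

```bash
python3 - <<'E'
from h import *
where();rel(*tgt(15,14,-3));rel(*tgt(15,14,0));rel(*tgt(15,14,3))
E
```

```text
8.85 [ 0.5423 -0.2082  0.2583] [165.31   0.56   4.94] F [-0.   0.3 -2.8] w 0.0235 j [-0.31  0.08  1.24 -0.24  1.73  1.13]
lean 14.69 side 0.53 | edge s 16.13 l -3.13 depth -2.56 | foot s -3.22 depth -7.63 | F e 0.3 x 0.0 z -2.8 T [0.19 0.21 0.04]
row [ 0.0026  0.0019 -0.    ] [-0.0054  0.0092  0.0031]
row [0.0027 0.0011 0.0029] [-0.0054  0.0092  0.0031]
row [0.0027 0.0004 0.0058] [-0.0054  0.0092  0.0031]
```

{"fn": "step_arm", "kwargs": {
  "steps": [
    {"jaw":0,"tx":0.0026,"ty":0.0019,"tz":0,"ax":-0.005,"ay":0.009,"az":0.003},
    {"jaw":0,"tx":0.0026,"ty":0.0019,"tz":0,"ax":-0.005,"ay":0.009,"az":0.003},
    {"jaw":0,"tx":0.0026,"ty":0.0019,"tz":0,"ax":-0.005,"ay":0.009,"az":0.003},
    {"jaw":0,"tx":0.0026,"ty":0.0019,"tz":0,"ax":-0.005,"ay":0.009,"az":0.003}
  ]
}}

```text
time: 9.25
tool_pos: [0.5457, -0.2101, 0.2607]
ee_rot: [2.879, -0.003, 0.085]
wrist_force: [0.6, 0.3, -1.6]
width: 0.0241
```

```bash
python3 - <<'E'
from h import *
where();rel(*tgt(15,14,0));rel(*tgt(15,14,3))
E
```

```text
9.25 [ 0.5457 -0.2101  0.2607] [ 1.6496e+02 -1.5000e-01  4.8900e+00] F [ 0.6  0.3 -1.6] w 0.0241 j [-0.31  0.08  1.23 -0.24  1.72  1.13]
lean 15.04 side -0.14 | edge s 13.55 l 0.65 depth -4.90 | foot s -5.77 depth -10.09 | F e 0.2 x 0.6 z -1.6 T [0.18 0.14 0.  ]
row [-0.0005 -0.0017  0.0046] [ 0.0007 -0.0024 -0.0008]
row [-0.0005 -0.0024  0.0075] [ 0.0007 -0.0024 -0.0008]
```

{"fn": "step_arm", "kwargs": {
  "steps": [
    {"jaw":0,"tx":-0.0005,"ty":-0.0012,"tz":0.0025,"ax":0.001,"ay":-0.002,"az":-0.001},
    {"jaw":0,"tx":-0.0005,"ty":-0.0017,"tz":0.0046,"ax":0.001,"ay":-0.002,"az":-0.001},
    {"jaw":0,"tx":-0.0005,"ty":-0.002,"tz":0.006,"ax":0.001,"ay":-0.002,"az":-0.001},
    {"jaw":0,"tx":-0.0005,"ty":-0.0024,"tz":0.0075,"ax":0.001,"ay":-0.002,"az":-0.001},
    {"jaw":0,"tx":-0.0005,"ty":-0.0024,"tz":0.0075,"ax":0.001,"ay":-0.002,"az":-0.001}
  ]
}}

```text
time: 9.75
tool_pos: [0.545, -0.2097, 0.2523]
ee_rot: [2.88, 0.0, 0.086]
wrist_force: [-0.5, 0.8, -2.5]
width: 0.0236
```

```bash
python3 - <<'E'
from h import *
where();rel(*tgt(15,14,3));rel(*tgt(15,19,3))
E
```

```text
9.75 [ 0.545  -0.2097  0.2523] [1.6503e+02 3.0000e-02 4.9200e+00] F [-0.5  0.8 -2.5] w 0.0236 j [-0.31  0.08  1.25 -0.24  1.7   1.13]
lean 14.97 side 0.02 | edge s 14.08 l -0.13 depth 3.52 | foot s -5.24 depth -1.64 | F e 0.8 x -0.4 z -2.5 T [0.26 0.2  0.04]
row [ 0.0001  0.0002 -0.0005] [-0.0006  0.0004  0.0004]
row [ 0.0001 -0.0047 -0.0018] [-0.0006  0.0004  0.0004]
```

The edge is 3.5 mm below floor level with no contact, so it is in the hole. I now slide toward the far wall to feel it.

{"fn": "step_arm", "kwargs": {
  "steps": [
    {"jaw":0,"tx":0,"ty":-0.0015,"tz":-0.0005,"ax":0,"ay":0,"az":0},
    {"jaw":0,"tx":0,"ty":-0.0028,"tz":-0.001,"ax":0,"ay":0,"az":0},
    {"jaw":0,"tx":0,"ty":-0.0038,"tz":-0.0014,"ax":0,"ay":0,"az":0},
    {"jaw":0,"tx":0,"ty":-0.0047,"tz":-0.0017,"ax":0,"ay":0,"az":0},
    {"jaw":0,"tx":0,"ty":-0.0047,"tz":-0.0017,"ax":0,"ay":0,"az":0}
  ]
}}

```text
time: 10.25
tool_pos: [0.5447, -0.2046, 0.2529]
ee_rot: [2.88, 0.0, 0.086]
wrist_force: [-0.2, -0.9, -2.0]
width: 0.0239
```

```bash
python3 - <<'E'
from h import *
where();rel(*tgt(15,20.5,3))
E
```

```text
10.25 [ 0.5447 -0.2046  0.2529] [165.03   0.     4.93] F [-0.2 -0.9 -2. ] w 0.0239 j [-0.3   0.08  1.25 -0.24  1.71  1.14]
lean 14.97 side -0.01 | edge s 19.16 l 0.02 depth 2.94 | foot s -0.16 depth -2.23 | F e -0.8 x -0.2 z -2.0 T [0.21 0.1  0.03]
row [-0.     -0.0013 -0.0003] [-0.0004 -0.0001  0.0006]
```

{"fn": "step_arm", "kwargs": {
  "steps": [
    {"jaw":0,"tx":0,"ty":-0.0006,"tz":-0.0002,"ax":0,"ay":0,"az":0},
    {"jaw":0,"tx":0,"ty":-0.0012,"tz":-0.0003,"ax":0,"ay":0,"az":0},
    {"jaw":0,"tx":0,"ty":-0.0016,"tz":-0.0004,"ax":0,"ay":0,"az":0},
    {"jaw":0,"tx":0,"ty":-0.0016,"tz":-0.0004,"ax":0,"ay":0,"az":0}
  ]
}}

```text
time: 10.65
tool_pos: [0.5447, -0.2037, 0.2531]
ee_rot: [2.879, -0.001, 0.086]
wrist_force: [0.9, -1.6, -1.9]
width: 0.0235
```

```bash
python3 - <<'E'
from h import *
where()
E
```

```text
10.65 [ 0.5447 -0.2037  0.2531] [ 1.6494e+02 -3.0000e-02  4.9100e+00] F [ 0.9 -1.6 -1.9] w 0.0235 j [-0.3   0.08  1.25 -0.25  1.71  1.14]
lean 15.06 side -0.03 | edge s 20.01 l 0.18 depth 2.68 | foot s 0.70 depth -2.52 | F e -1.7 x 0.8 z -1.9 T [-0.41  0.02  0.12]
```

Wall contact is felt at s≈19.9 mm, where 19.7 was predicted, so the hole estimate along the lean is good to about 0.2 mm. I now stand it up in stages about that edge.

```bash
python3 - <<'E'
from h import *
for a in((12,19.6,3.5),(9,19.7,3.5),(7,19.8,3.5),(5.5,19.85,3.7)):rel(*tgt(*a))
E
```

```text
row [-0.0002  0.003   0.002 ] [ 0.0534 -0.0006  0.0001]
row [-0.0002  0.0055  0.0032] [ 1.058e-01 -6.000e-04  1.000e-04]
row [-0.0002  0.0072  0.004 ] [ 1.407e-01 -6.000e-04  1.000e-04]
row [-0.0002  0.0084  0.0049] [ 1.669e-01 -6.000e-04  1.000e-04]
```

{"fn": "step_arm", "kwargs": {
  "steps": [
    {"jaw":0,"tx":-0.0002,"ty":0.0015,"tz":0.001,"ax":0.027,"ay":0,"az":0},
    {"jaw":0,"tx":-0.0002,"ty":0.003,"tz":0.002,"ax":0.053,"ay":0,"az":0},
    {"jaw":0,"tx":-0.0002,"ty":0.0043,"tz":0.0026,"ax":0.08,"ay":0,"az":0},
    {"jaw":0,"tx":-0.0002,"ty":0.0055,"tz":0.0032,"ax":0.106,"ay":0,"az":0},
    {"jaw":0,"tx":-0.0002,"ty":0.0072,"tz":0.004,"ax":0.141,"ay":0,"az":0},
    {"jaw":0,"tx":-0.0002,"ty":0.0072,"tz":0.004,"ax":0.141,"ay":0,"az":0}
  ]
}}

```text
time: 11.25
tool_pos: [0.5457, -0.2129, 0.251]
ee_rot: [3.021, -0.001, 0.084]
wrist_force: [2.7, -0.2, -0.8]
width: 0.0238
```

```bash
python3 - <<'E'
from h import *
where()
for a in((7,19.8,3.5),(5,19.9,3.7),(3,19.9,3.7),(0,20,3.7)):rel(*tgt(*a))
E
```

```text
11.25 [ 0.5457 -0.2129  0.251 ] [ 1.731e+02 -8.000e-02  4.810e+00] F [ 2.7 -0.2 -0.8] w 0.0238 j [-0.4   0.12  1.19 -0.11  1.77  1.06]
lean 6.90 side -0.07 | edge s 18.67 l 0.35 depth 3.63 | foot s -1.19 depth 1.23 | F e -0.5 x 2.6 z -0.8 T [-0.11 -0.41  0.06]
row [-0.0003 -0.0012 -0.0003] [-0.0017 -0.0012 -0.0017]
row [-0.0003  0.0005  0.0006] [ 0.0332 -0.0013 -0.0017]
row [-0.0003  0.0023  0.0013] [ 0.0681 -0.0013 -0.0017]
row [-0.0003  0.0049  0.0026] [ 0.1205 -0.0013 -0.0016]
```

A lateral reaction of +2.6 N along x says the hole lies slightly toward +x, so I'll shift that way while standing up.

```bash
python3 - <<'E'
from h import *
for a in((6,19.8,3.6,.8),(4.5,19.9,3.7,.8),(3,19.9,3.8,.8)):rel(*tgt(*a))
E
```

```text
row [ 0.0005 -0.0003  0.0001] [ 0.0158 -0.0012 -0.0017]
row [0.0005 0.001  0.0008] [ 0.0419 -0.0013 -0.0017]
row [0.0005 0.0023 0.0014] [ 0.0681 -0.0013 -0.0017]
```

{"fn": "step_arm", "kwargs": {
  "steps": [
    {"jaw":0,"tx":0.0005,"ty":-0.0008,"tz":0,"ax":0.0,"ay":-0.001,"az":-0.001},
    {"jaw":0,"tx":0.0005,"ty":-0.0003,"tz":0.0001,"ax":0.016,"ay":-0.001,"az":-0.002},
    {"jaw":0,"tx":0.0005,"ty":0.001,"tz":0.0008,"ax":0.042,"ay":-0.001,"az":-0.002},
    {"jaw":0,"tx":0.0005,"ty":0.001,"tz":0.0008,"ax":0.042,"ay":-0.001,"az":-0.002}
  ]
}}

```text
time: 11.65
tool_pos: [0.546, -0.2141, 0.2499]
ee_rot: [3.065, 0.001, 0.085]
wrist_force: [0.7, 0.3, -2.5]
width: 0.0238
```

```bash
python3 - <<'E'
from h import *
where()
for a in((4.5,19.9,3.7,.8),(3,19.9,3.8,.8),(0,20,3.8,.8),(0,20,6,.8)):rel(*tgt(*a))
E
```

```text
11.65 [ 0.546  -0.2141  0.2499] [1.7561e+02 3.0000e-02 4.8800e+00] F [ 0.7  0.3 -2.5] w 0.0238 j [-0.43  0.14  1.17 -0.07  1.8   1.04]
lean 4.39 side 0.03 | edge s 19.74 l 0.52 depth 4.13 | foot s -0.20 depth 2.60 | F e 0.2 x 0.8 z -2.5 T [0.03 0.01 0.02]
row [ 0.0003 -0.0002 -0.0005] [-0.0019  0.0006 -0.0004]
row [0.0003 0.0011 0.0001] [ 0.0242  0.0006 -0.0004]
row [0.0003 0.0037 0.0012] [ 0.0766  0.0005 -0.0004]
row [0.0003 0.0036 0.0034] [ 0.0766  0.0005 -0.0004]
```

The foot is fully inside with almost no force. I now bring it upright.

{"fn": "step_arm", "kwargs": {
  "steps": [
    {"jaw":0,"tx":0.0002,"ty":0.0011,"tz":0.0002,"ax":0.024,"ay":0.0005,"az":0},
    {"jaw":0,"tx":0.0002,"ty":0.0024,"tz":0.0007,"ax":0.05,"ay":0.0005,"az":0},
    {"jaw":0,"tx":0.0002,"ty":0.0036,"tz":0.0014,"ax":0.0766,"ay":0.0005,"az":0},
    {"jaw":0,"tx":0.0002,"ty":0.0036,"tz":0.0014,"ax":0.0766,"ay":0.0005,"az":0}
  ]
}}

```text
time: 12.05
tool_pos: [0.5465, -0.2183, 0.2483]
ee_rot: [-3.139, 0.0, 0.084]
wrist_force: [1.2, 0.1, -2.5]
width: 0.0238
```

```bash
python3 - <<'E'
from h import *
where()
for a in((0,20,5,.6),(0,20,10,.6)):rel(*tgt(*a))
E
```

```text
12.05 [ 0.5465 -0.2183  0.2483] [-1.7987e+02  2.0000e-02  4.8100e+00] F [ 1.2  0.1 -2.5] w 0.0238 j [-0.48  0.17  1.13  0.    1.84  1.01]
lean -0.13 side 0.02 | edge s 19.72 l 0.66 depth 4.40 | foot s -0.28 depth 4.45 | F e 0.0 x 1.2 z -2.5 T [ 0.08 -0.09  0.04]
row [-0.0001 -0.0004  0.0006] [-0.0023  0.0004 -0.0016]
row [-0.0001 -0.0004  0.0056] [-0.0023  0.0004 -0.0016]
```

{"fn": "step_arm", "kwargs": {
  "steps": [
    {"jaw":0,"tx":0.0003,"ty":-0.0002,"tz":0.002,"ax":-0.002,"ay":0,"az":0},
    {"jaw":0,"tx":0.0003,"ty":-0.0002,"tz":0.004,"ax":-0.002,"ay":0,"az":0},
    {"jaw":0,"tx":0.0003,"ty":-0.0002,"tz":0.007,"ax":-0.002,"ay":0,"az":0},
    {"jaw":0,"tx":0.0003,"ty":-0.0002,"tz":0.01,"ax":-0.002,"ay":0,"az":0},
    {"jaw":0,"tx":0.0003,"ty":-0.0002,"tz":0.01,"ax":-0.002,"ay":0,"az":0}
  ]
}}

```text
time: 12.55
tool_pos: [0.5465, -0.2178, 0.2374]
ee_rot: [-3.141, 0.002, 0.084]
wrist_force: [0.0, -0.5, -2.0]
width: 0.0238
```

```bash
python3 -c "
from h import *
where()"
```

```text
12.55 [ 0.5465 -0.2178  0.2374] [-1.7994e+02  1.0000e-01  4.8300e+00] F [ 0.  -0.5 -2. ] w 0.0238 j [-0.48  0.17  1.15 -0.    1.82  1.01]
lean -0.06 side 0.10 | edge s 20.23 l 0.57 depth 15.26 | foot s 0.23 depth 15.28 | F e -0.5 x -0.0 z -2.0 T [-0.04  0.11  0.01]
```

It slides freely at 15 mm depth. Continuing to about 40 mm.

{"fn": "step_arm", "kwargs": {
  "steps": [
    {"jaw":0,"tx":0,"ty":0.0002,"tz":0.003,"ax":-0.001,"ay":0.001,"az":0},
    {"jaw":0,"tx":0,"ty":0.0002,"tz":0.007,"ax":-0.001,"ay":0.001,"az":0},
    {"jaw":0,"tx":0,"ty":0.0002,"tz":0.011,"ax":-0.001,"ay":0.001,"az":0},
    {"jaw":0,"tx":0,"ty":0.0002,"tz":0.015,"ax":-0.001,"ay":0.001,"az":0},
    {"jaw":0,"tx":0,"ty":0.0002,"tz":0.019,"ax":-0.001,"ay":0.001,"az":0},
    {"jaw":0,"tx":0,"ty":0.0002,"tz":0.023,"ax":-0.001,"ay":0.001,"az":0},
    {"jaw":0,"tx":0,"ty":0.0002,"tz":0.025,"ax":-0.001,"ay":0.001,"az":0},
    {"jaw":0,"tx":0,"ty":0.0002,"tz":0.025,"ax":-0.001,"ay":0.001,"az":0}
  ]
}}

```text
time: 13.35
tool_pos: [0.5464, -0.2178, 0.2119]
ee_rot: [-3.141, 0.001, 0.084]
wrist_force: [0.5, 0.9, -2.1]
width: 0.0237
```

```bash
python3 -c "
from h import *
where()"
```

```text
13.35 [ 0.5464 -0.2178  0.2119] [-1.7998e+02  6.0000e-02  4.8300e+00] F [ 0.5  0.9 -2.1] w 0.0237 j [-0.48  0.17  1.2  -0.    1.77  1.01]
lean -0.02 side 0.06 | edge s 20.13 l 0.56 depth 40.76 | foot s 0.13 depth 40.76 | F e 0.9 x 0.6 z -2.1 T [-0.01  0.05  0.02]
```

{"fn": "step_arm", "kwargs": {
  "steps": [
    {"jaw":0,"tx":0,"ty":0,"tz":0.003,"ax":0,"ay":0.001,"az":0},
    {"jaw":0,"tx":0,"ty":0,"tz":0.007,"ax":0,"ay":0.001,"az":0},
    {"jaw":0,"tx":0,"ty":0,"tz":0.011,"ax":0,"ay":0.001,"az":0},
    {"jaw":0,"tx":0,"ty":0,"tz":0.015,"ax":0,"ay":0.001,"az":0},
    {"jaw":0,"tx":0,"ty":0,"tz":0.019,"ax":0,"ay":0.001,"az":0},
    {"jaw":0,"tx":0,"ty":0,"tz":0.022,"ax":0,"ay":0.001,"az":0},
    {"jaw":0,"tx":0,"ty":0,"tz":0.025,"ax":0,"ay":0.001,"az":0},
    {"jaw":0,"tx":0,"ty":0,"tz":0.025,"ax":0,"ay":0.001,"az":0}
  ]
}}

```text
time: 14.15
tool_pos: [0.5464, -0.2178, 0.1864]
ee_rot: [-3.141, 0.0, 0.084]
wrist_force: [0.6, 1.0, -2.1]
width: 0.0238
```

```bash
python3 -c "
from h import *
where()"
```

```text
14.15 [ 0.5464 -0.2178  0.1864] [-1.7996e+02  1.0000e-02  4.8400e+00] F [ 0.6  1.  -2.1] w 0.0238 j [-0.48  0.17  1.25  0.    1.72  1.01]
lean -0.04 side 0.01 | edge s 20.22 l 0.63 depth 66.29 | foot s 0.22 depth 66.30 | F e 0.9 x 0.6 z -2.1 T [-0.01 -0.04  0.05]
```

At 66.3 mm. The last stretch goes gently, feeling for the collar's contact.

{"fn": "step_arm", "kwargs": {
  "steps": [
    {"jaw":0,"tx":0,"ty":0,"tz":0.001,"ax":0,"ay":0,"az":0},
    {"jaw":0,"tx":0,"ty":0,"tz":0.002,"ax":0,"ay":0,"az":0},
    {"jaw":0,"tx":0,"ty":0,"tz":0.0028,"ax":0,"ay":0,"az":0},
    {"jaw":0,"tx":0,"ty":0,"tz":0.0028,"ax":0,"ay":0,"az":0}
  ]
}}

```text
time: 14.55
tool_pos: [0.5465, -0.2178, 0.1836]
ee_rot: [-3.141, 0.0, 0.084]
wrist_force: [1.1, 0.2, -2.9]
width: 0.0239
```

```bash
python3 -c "
from h import *
where()"
```

```text
14.55 [ 0.5465 -0.2178  0.1836] [-179.97    0.      4.83] F [ 1.1  0.2 -2.9] w 0.0239 j [-0.48  0.17  1.26  0.    1.71  1.01]
lean -0.03 side 0.00 | edge s 20.17 l 0.65 depth 69.13 | foot s 0.17 depth 69.14 | F e 0.1 x 1.1 z -2.9 T [ 0.01 -0.05 -0.  ]
```

{"fn": "step_arm", "kwargs": {
  "steps": [
    {"jaw":0,"tx":0,"ty":0,"tz":0.0005,"ax":0,"ay":0,"az":0},
    {"jaw":0,"tx":0,"ty":0,"tz":0.001,"ax":0,"ay":0,"az":0},
    {"jaw":0,"tx":0,"ty":0,"tz":0.0012,"ax":0,"ay":0,"az":0},
    {"jaw":0,"tx":0,"ty":0,"tz":0.0012,"ax":0,"ay":0,"az":0}
  ]
}}

```text
time: 14.95
tool_pos: [0.5465, -0.2178, 0.1827]
ee_rot: [-3.141, -0.0, 0.084]
wrist_force: [0.0, 0.2, -0.1]
width: 0.0235
```

```bash
python3 -c "
from h import *
where()"
```

```text
14.95 [ 0.5465 -0.2178  0.1827] [-1.7998e+02 -1.0000e-02  4.8300e+00] F [ 0.   0.2 -0.1] w 0.0235 j [-0.48  0.17  1.26  0.    1.71  1.01]
lean -0.02 side -0.01 | edge s 20.17 l 0.70 depth 70.00 | foot s 0.17 depth 70.00 | F e 0.2 x 0.0 z -0.1 T [ 0.04  0.11 -0.02]
```

Contact: the weight has come off the wrist at 70.0 mm depth. One small confirming press, then release.

{"fn": "step_arm", "kwargs": {
  "steps": [
    {"jaw":0,"tx":0,"ty":0,"tz":0.0004,"ax":0,"ay":0,"az":0},
    {"jaw":0,"tx":0,"ty":0,"tz":0.0004,"ax":0,"ay":0,"az":0},
    {"jaw":0,"tx":0,"ty":0,"tz":0.0004,"ax":0,"ay":0,"az":0}
  ]
}}

```text
time: 15.25
tool_pos: [0.5465, -0.2178, 0.1827]
ee_rot: [-3.141, -0.001, 0.084]
wrist_force: [-0.1, 0.0, 0.8]
width: 0.024
```

{"fn": "step_arm", "kwargs": {
  "steps": [
    {"jaw":0.3,"tx":0,"ty":0,"tz":0,"ax":0,"ay":0,"az":0},
    {"jaw":0.6,"tx":0,"ty":0,"tz":0,"ax":0,"ay":0,"az":0},
    {"jaw":0.65,"tx":0,"ty":0,"tz":0,"ax":0,"ay":0,"az":0},
    {"jaw":0.65,"tx":0,"ty":0,"tz":0,"ax":0,"ay":0,"az":0},
    {"jaw":0.65,"tx":0,"ty":0,"tz":0,"ax":0,"ay":0,"az":0},
    {"jaw":0.65,"tx":0,"ty":0,"tz":0,"ax":0,"ay":0,"az":0}
  ]
}}

```text
time: 15.85
tool_pos: [0.5465, -0.2178, 0.1826]
ee_rot: [-3.141, -0.0, 0.084]
wrist_force: [-0.2, 0.3, -0.6]
width: 0.0605
```

Released. I retreat straight up, then look.

{"fn": "step_arm", "kwargs": {
  "steps": [
    {"jaw":0.65,"tx":0,"ty":0,"tz":-0.015,"ax":0,"ay":0,"az":0},
    {"jaw":0.65,"tx":0,"ty":0,"tz":-0.045,"ax":0,"ay":0,"az":0},
    {"jaw":0.65,"tx":0,"ty":0,"tz":-0.08,"ax":0,"ay":0,"az":0},
    {"jaw":0.65,"tx":0,"ty":0,"tz":-0.12,"ax":0,"ay":0,"az":0},
    {"jaw":0.65,"tx":0,"ty":0,"tz":-0.15,"ax":0,"ay":0,"az":0},
    {"jaw":0.65,"tx":-0.04,"ty":0,"tz":-0.15,"ax":0,"ay":0,"az":0},
    {"jaw":0.65,"tx":-0.07,"ty":0,"tz":-0.15,"ax":0,"ay":0,"az":0},
    {"jaw":0.65,"tx":-0.07,"ty":0,"tz":-0.15,"ax":0,"ay":0,"az":0}
  ]
}}

```text
time: 16.65
tool_pos: [0.4747, -0.2241, 0.3358]
ee_rot: [3.139, -0.003, 0.082]
wrist_force: [-0.5, 1.3, -0.2]
width: 0.061
```

```bash
python3 - <<'E'
from h import *
st();im,d,W=wristcloud();save('w4',im)
hsv=cv2.cvtColor(im,cv2.COLOR_RGB2HSV);bl=(hsv[...,0]>100)&(hsv[...,0]<125)&(hsv[...,1]>120)&(d>0)&(np.hypot(W[...,0]-.547,W[...,1]+.219)<.05)
z=W[bl][:,2];print('top z',np.median(z[z>.235]),'collar z',np.median(z[(z>.195)&(z<.22)]),'range',z.min(),z.max())
c=W[bl&(W[...,2]>.235)];print('grip top centre',c.mean(0),np.ptp(c,axis=0))
f=W[(d>0)&(abs(W[...,2]-.2)<.006)&(np.hypot(W[...,0]-.547,W[...,1]+.219)<.07)&(np.hypot(W[...,0]-.547,W[...,1]+.219)>.035)];print('floor z',np.median(f[:,2]))
E
```

```text
16.65 [ 0.4747 -0.2241  0.3358] [179.85  -0.19   4.71] F [-0.5  1.3 -0.2] w 0.061 j [-0.55  0.05  1.09 -0.    2.    0.94]
top z 0.24815255762336758 collar z 0.20449382819374368 range 0.2020817243923203 0.2509429406200135
grip top centre [ 0.54659979 -0.2189642   0.24796478] [0.0351812  0.0252414  0.00785252]
floor z 0.19861816367364238
```

View pics/w4.png

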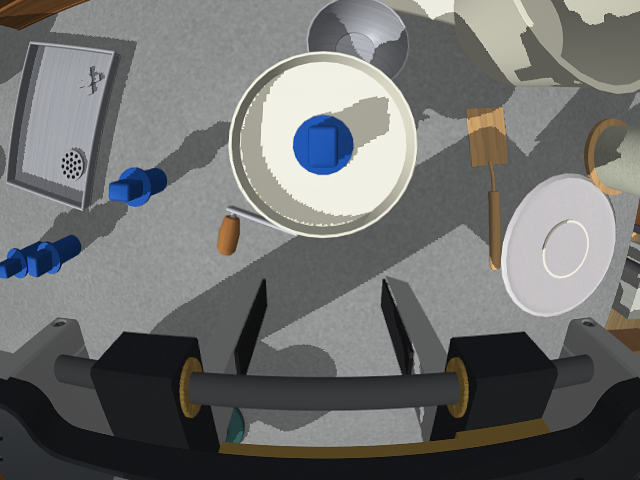

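The picture shows the pusher seated in the dish at (323,145). The collar top is 5.9 mm above the floor (the collar is 6 mm thick) and the grip top 49.5 mm above it (50 mm expected). The plate, knife, bowl, spatula and the other three pushers look undisturbed, so I'm handing in.

```bash
python3 -c "
from bench import *
print(close_job())"
```

```text
the job is handed in; nothing more can be done
None
```

The blue pusher from the parts tray, the candidate farthest from the base, is seated in the hopper's feed hole, and the job is handed in.

**What I did:**
- I leaned it about 15°, put the low edge of its foot into the hole and felt the far wall.
- I then stood it upright, slid it 70 mm down and released it once the collar took the weight.
- The readings I took during insertion stayed at about 3 N or less. The robot clock stood at about 16.7 s when I handed in.

**Last checks:**
- **Seating:** the collar top is 5.9 mm above the dish floor (6 mm expected) and the grip top 49.5 mm above it (50 mm expected).
- **Clearance:** the pusher stands upright with the robot well clear of it.
- **Other parts:** the plate, knife, bowl, spatula and the three look-alike pushers look unmoved in the final picture. I judged this by eye and did not measure it.

**What failed or disagreed:**
- **First grasp:** it closed on nothing, just above the grip. The camera put the real fingertips about 31 mm behind the reported TCP, while the description says 8 mm ahead. Going by the measured value, the second grasp held.
- **Dish floor height:** the wrist camera read it 1.4 mm low, which is within its calibration.

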